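# Unstack the coffee cups onto their saucers

### The arm

A 7-joint arm with a two-finger parallel gripper is mounted at the origin on a cart in front of the work surface, level with it; the furniture and walls round the work are solid. World frame = base frame: x ahead of the robot, y to its left, z up, the work surface at z = 0. Lengths are in m, angles in rad, forces in N, time in s.
With the tool pointing down it reaches from about 0.425 to 1.025 m from the base axis. Payload 3.6 kg.
Tool frame: the origin (TCP) lies midway between the tips of the shut fingers; the grasp point (between the pads) lies 19 mm behind it; z points along the fingers, y is the line along which they close (so a half turn about z gives the same grasp; the last joint's range is limited). The gripper opens to 85 mm and grips with 20 to 120 N. Pads are 22 mm wide; open, the fingers measure 114 mm over their backs; the gripper's body (76 mm by 85 mm) begins 54 mm behind the grasp point. The pads swing forward as they close: fully open they stand 13 mm farther back than shut.
Start: joints at [-1.282, 0.591, 0.048, 1.609, -0.033, 0.943, -0.034], TCP at [0.27, 0.673, 0.231] pointing down, gripper open.
Joint ranges: [-2.69, 2.69], [-0.47, 2.24], [-1.27, 1.36], [0.19, 2.51], [-1.53, 4.68], [0.08, 2.07], [-3.09, 3.09]. Speed limits (rad/s): [2.57, 2.57, 3.14, 3.14, 3.14, 3.14, 3.14].

### API

Orientations are given as a rotation vector (axis times angle).
In Python, from bench import monitor, cams, robot gives the robot as it stands.
- The arm moves only by the shell command python3 -m creep 'ROWS'. ROWS is JSON, a list of rows, each a list of 3 entries, a list of its own where there are three numbers: the opening, from 0 (shut) to 1 (fully open), then the shift along the world's x, y, z in units of 0.5 m (1.0 is 0.5 m), then the turn about the world's z in units of 90 degrees (1.0 is 90 degrees). In form: [[fingers, [tx, ty, tz], spin], ...]. A call has exactly 10 rows; each row shifts and turns the commanded pose from where the row before left it; what a row does not reach is not made up. A row lasts 1/12 s, in which the tool goes at most 41.7 mm and 7.16 degrees, less where a joint would pass 70% of its speed; a pose out of reach is approached as far as the arm can. A call with a number of a shift or a turn outside -1 to 1 is refused whole. A call with a gripper value outside its range is refused whole. The fingers move at their own pace and stop on an object; the grip force is fixed at half the most. Time passes only in rows, so rows that do not move let the fingers close, or fill a call up. It gives the time, the measured TCP pose, the force, the opening and the grip force at its end, in the units of the state.
- monitor.read_state(): the state, without advancing time (a new reading comes with each control period).
- cams.snapshot(name): name is "side" or "top"; returns the picture (480x640x3 uint8, red, green, blue); there is no depth.
- cams.get_calibration(name): a dict with "fx", "fy", "cx", "cy" (pixels), "k1" (the pictures are not rectified: a ray, as slopes to the right and down, at radius r is drawn at 1 + k1 r^2 times it, then the intrinsics apply), "rvec" (rotation vector, rad) and "tvec" (3), from world to camera coordinates, as OpenCV has them. Camera axes: x right, y down, z forward; pixel columns grow to the right and rows downward; lengths in m; the calibration is good to about 2 mm. A picture is of the moment at which its call begins. get_calibration takes no time and is no camera call.
- robot.job_done(): hands the job in; it is judged then, once.
The state is a dict: "time_s": time; "q": joint angles; "joint_velocities": joint speeds; "joint_efforts": joint torques, N m; "ee_pos": TCP position; "orientation": TCP orientation; "ft_force": force on the tool from outside, world axes, zero at the start; "wrist_torque": the same for the moment, N m; "width": opening from 0.0 (shut) to 1.0 (fully open); "gripper_force": force on a finger pad.
Only numpy, scipy, OpenCV 4.12 (cv2) and the standard library are available. Lean on these libraries where they do the work, as an engineer would, in place of code of your own. Each camera call takes 0.05 s, during which the arm holds its last target. There are 200 camera calls.

### The job

Lay out the coffee set: take the two stacks of cups apart and set each of the four cups gently and upright in the well of its own saucer, the one of the same colour and the matching size. Leave the saucers where they lie, and do not knock over any cup or disturb the green mug and the little glass standing among them.

Things in the scene. Friction and masses are not known exactly. Their poses are not given: they have to be found in the camera images.
- big_cup_blue: larger dark blue glazed cup, 62 mm high, open; rim band 68 mm in outside diameter over the top 8 mm, body below 61 mm, foot 54 mm. Ear handle on its +y side out to 60 mm from the axis (heights 20 to 51 mm). 0.19 kg. Origin: centre of the underside, z along the axis. Starts on the worktop with a small cup (of either colour) stacked in its mouth
- small_cup_blue: smaller dark blue glazed cup, 56 mm high, open; 57 mm in diameter from 10 mm up, foot 40 mm. Ear handle on its +y side out to 53 mm from the axis (heights 24 to 53 mm). 0.12 kg. Origin: centre of the underside, z along the axis. Starts standing in a large cup's mouth, lowest 20 mm sunk in it (origin 42 mm above the large cup's); lifts straight out
- big_saucer_blue: larger dark blue saucer, loose on the worktop, 124 mm in diameter, rim 17 mm high; flat round well in the middle 68 mm across, its floor 5 mm above the worktop, its edge a step about 4 mm high. A large cup's foot (54 mm) stands in it. Origin: centre of the underside, z up
- small_saucer_blue: smaller dark blue saucer, loose on the worktop, 100 mm in diameter, rim 15 mm high; flat round well in the middle 54 mm across, its floor 5 mm above the worktop, its edge a step about 4 mm high. A small cup's foot (40 mm) stands in it. Origin: centre of the underside, z up
- big_cup_cream: larger cream-coloured glazed cup, 62 mm high, open; rim band 68 mm in outside diameter over the top 8 mm, body below 61 mm, foot 54 mm. Ear handle on its +y side out to 60 mm from the axis (heights 20 to 51 mm). 0.19 kg. Origin: centre of the underside, z along the axis. Starts on the worktop with a small cup (of either colour) stacked in its mouth
- small_cup_cream: smaller cream-coloured glazed cup, 56 mm high, open; 57 mm in diameter from 10 mm up, foot 40 mm. Ear handle on its +y side out to 53 mm from the axis (heights 24 to 53 mm). 0.12 kg. Origin: centre of the underside, z along the axis. Starts standing in a large cup's mouth, lowest 20 mm sunk in it (origin 42 mm above the large cup's); lifts straight out
- big_saucer_cream: larger cream-coloured saucer, loose on the worktop, 124 mm in diameter, rim 17 mm high; flat round well in the middle 68 mm across, its floor 5 mm above the worktop, its edge a step about 4 mm high. A large cup's foot (54 mm) stands in it. Origin: centre of the underside, z up
- small_saucer_cream: smaller cream-coloured saucer, loose on the worktop, 100 mm in diameter, rim 15 mm high; flat round well in the middle 54 mm across, its floor 5 mm above the worktop, its edge a step about 4 mm high. A small cup's foot (40 mm) stands in it. Origin: centre of the underside, z up
- green_mug: a plain olive-green cup with a handle, 65 mm across, 94 mm long over the handle, 52 mm high; not part of the set and stays where it is. Origin: centre of its footprint (handle included), on the underside; the handle points along its -y
- water_glass: a small clear glass, 48 mm across, 58 mm high; stays where it is. Origin: centre of the underside

How it is judged:
At the end, for the whole second after the job is handed in: Each cup stands upright (0.06 rad) and at rest on the well floor of its own saucer (same colour, matching size): centres within 10 mm, underside 2 to 8 mm above the saucer's. Saucers (flat), green mug and glass are within 30 mm of where they were (horizontal distance between big_cup_blue and big_saucer_blue below 0.01 m and z of big_cup_blue in the frame of big_saucer_blue between 0.002 and 0.008 m and angle between each of big_cup_blue, big_saucer_blue, big_cup_cream, big_saucer_cream, small_cup_blue, small_saucer_blue, small_cup_cream, small_saucer_cream's own z axis and vertical below 0.06 rad and linear speed of each of big_cup_blue, big_cup_cream, small_cup_blue, small_cup_cream below 0.02 m/s and distance of each of big_saucer_blue, big_saucer_cream, small_saucer_blue, small_saucer_cream, green_mug, water_glass from where it was at the start of the episode below 0.03 m and horizontal distance between big_cup_cream and big_saucer_cream below 0.01 m and z of big_cup_cream in the frame of big_saucer_cream between 0.002 and 0.008 m and horizontal distance between small_cup_blue and small_saucer_blue below 0.01 m and z of small_cup_blue in the frame of small_saucer_blue between 0.002 and 0.008 m and horizontal distance between small_cup_cream and small_saucer_cream below 0.01 m and z of small_cup_cream in the frame of small_saucer_cream between 0.002 and 0.008 m); the robot touches nothing.
It fails at once if a cup is tipped over (angle between any of big_cup_blue, big_cup_cream, small_cup_blue, small_cup_cream's own z axis and vertical above 0.7 rad).
It fails at once if the green mug or the glass is knocked over or pushed away (angle between any of green_mug, water_glass's own z axis and vertical above 0.5 rad or distance of any of green_mug, water_glass from where it was at the start of the episode above 0.03 m).
It fails at once if a cup is dropped or banged into its saucer (coming at it faster than 0.5 m/s) ((horizontal distance between big_cup_blue and big_saucer_blue below 0.04 m and z of big_cup_blue in the frame of big_saucer_blue below 0.06 m and linear speed of big_cup_blue above 0.5 m/s) or (horizontal distance between big_cup_cream and big_saucer_cream below 0.04 m and z of big_cup_cream in the frame of big_saucer_cream below 0.06 m and linear speed of big_cup_cream above 0.5 m/s) or (horizontal distance between small_cup_blue and small_saucer_blue below 0.04 m and z of small_cup_blue in the frame of small_saucer_blue below 0.06 m and linear speed of small_cup_blue above 0.5 m/s) or (horizontal distance between small_cup_cream and small_saucer_cream below 0.04 m and z of small_cup_cream in the frame of small_saucer_cream below 0.06 m and linear speed of small_cup_cream above 0.5 m/s)).
It also fails if it takes over 109 s, if anything falls off the work surface, if the arm or the gripper's body presses on something with over 40 N, if the wrist force passes 120 N, or if a joint passes its speed limit or range.

## Working session

There is one attempt and no reset: what is moved stays moved. The work goes in short steps, Python scripts to look and compute and a shell command to move; the robot and the scene stay as the last step left them, time stands still between calls to the robot, and variables do not carry over. Pictures are saved under pics/ and viewed, at most 14 in all, crops included, and the job is handed in when it is done.

```bash
ls; mkdir -p pics; python3 - <<'E'
from bench import monitor, cams, robot
import cv2
for n in("top","side"):
    im=cams.snapshot(n); cv2.imwrite(f"pics/{n}0.png",im[:,:,::-1]); print(cams.get_calibration(n))
print(monitor.read_state())
E
```

```text
pics
{'fx': 496.64717593130445, 'fy': 496.64717593130445, 'cx': 323.18037444094455, 'cy': 232.02915357345245, 'k1': 0.02835827359047985, 'rvec': array([ 2.24084452, -1.9387942 ,  0.22857355]), 'tvec': array([-0.0326406 ,  0.51734474,  0.82970337])}
{'fx': 570.7078566057113, 'fy': 570.7078566057113, 'cx': 317.0374680472597, 'cy': 229.21768012019098, 'k1': -0.03557100570834297, 'rvec': array([ 0.06669695, -2.77556503,  1.46210346]), 'tvec': array([0.53461156, 0.04509371, 1.02467414])}
{'time_s': 0.1, 'q': array([-1.28251383,  0.5920268 ,  0.04831553,  1.60969608, -0.03330178,
        0.94271202, -0.03366944]), 'joint_velocities': array([-0.00121162, -0.00214329, -0.00033257, -0.0050022 ,  0.00017541,
       -0.00151503,  0.00083888]), 'joint_efforts': array([ 5.10317550e-03, -5.49999297e+01,  1.55279595e+00, -1.98823625e+01,
        9.59305238e-03,  3.89782552e-03,  5.68269996e-06]), 'ee_pos': array([0.26983493, 0.67210701, 0.23025519]), 'orientation': array([-0.5958608 , -3.08429144,  0.00317178]), 'ft_force': array([-0.56532551,  0.79488222, -0.82336506]), 'wrist_torque': array([0.03975738, 0.01846269, 0.0354215 ]), 'gripper_force': 0.0, 'width': 0.998963596008899}
```

View pics/top0.png

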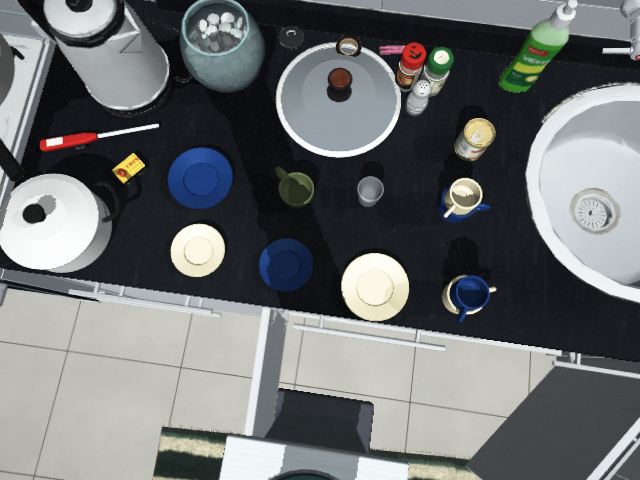

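View pics/side0.png

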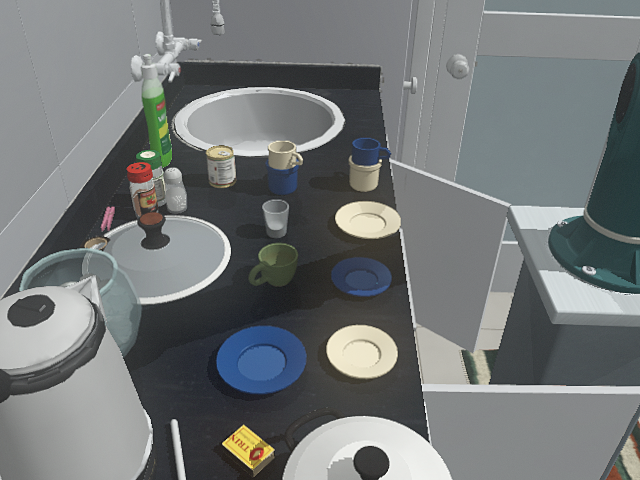

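```bash
cat > h.py <<'E'
import numpy as np, cv2
from bench import monitor, cams, robot
def cal(n):
    c=cams.get_calibration(n); R=cv2.Rodrigues(np.array(c["rvec"]))[0]; return c,R,np.array(c["tvec"])
def cast(n,uv,z):
    c,R,t=cal(n); uv=np.atleast_2d(np.asarray(uv,float))
    d=(uv-[c["cx"],c["cy"]])/[c["fx"],c["fy"]]; s=d.copy()
    for _ in range(20): s=d/(1+c["k1"]*(s**2).sum(1,keepdims=True))
    r=np.c_[s,np.ones(len(s))]@R; o=-R.T@t
    return (o+r*((z-o[2])/r[:,2])[:,None])[:,:2]
def proj(n,P):
    c,R,t=cal(n); p=np.atleast_2d(P)@R.T+t; s=p[:,:2]/p[:,2:]
    s=s*(1+c["k1"]*(s**2).sum(1,keepdims=True)); return s*[c["fx"],c["fy"]]+[c["cx"],c["cy"]]
def mask(im,col):
    h=cv2.cvtColor(im,cv2.COLOR_RGB2HSV)
    return cv2.inRange(h,(105,120,40),(130,255,255)) if col=="blue" else cv2.inRange(h,(15,25,70),(32,140,255))
def blob(im,col,seed,r=50):
    m=mask(im,col); w=np.zeros_like(m); x,y=seed; w[max(0,y-r):y+r,max(0,x-r):x+r]=255; m&=w
    m=cv2.morphologyEx(m,cv2.MORPH_CLOSE,np.ones((3,3)))
    cs=cv2.findContours(m,cv2.RETR_EXTERNAL,cv2.CHAIN_APPROX_NONE)[0]
    return max(cs,key=cv2.contourArea)[:,0,:]
def circ(p):
    A=np.c_[2*p,np.ones(len(p))]; s=np.linalg.lstsq(A,(p**2).sum(1),rcond=None)[0]
    r=np.sqrt(s[2]+s[0]**2+s[1]**2); return np.r_[s[:2],r,np.abs(np.hypot(*(p-s[:2]).T)-r).max()]
def yaw():
    s=monitor.read_state(); y=cv2.Rodrigues(np.array(s["orientation"]))[0][:,1]
    return np.degrees(np.arctan2(y[1],y[0])), s["ee_pos"]
E
python3 - <<'E'
from h import *
for n in("top","side"):
    c,R,t=cal(n); print(n,"campos",(-R.T@t).round(3))
print(yaw())
S={"big_blue":("blue",(200,177),(261,360),.017),"small_cream":("cream",(198,250),(362,352),.015),"small_blue":("blue",(286,264),(361,276),.015),"big_cream":("cream",(375,287),(367,220),.017)}
im={n:cv2.imread(f"pics/{n}0.png")[:,:,::-1].copy() for n in("top","side")}
for k,(c,a,b,z) in S.items():
    for n,s in(("top",a),("side",b)):
        print(k,n,circ(cast(n,blob(im[n],c,s,55),z)).round(4))
a=cv2.resize(im["top"][160:330,420:510],None,fx=3.5,fy=3.5,interpolation=cv2.INTER_CUBIC)
b=cv2.resize(im["side"][125:205,240:410],None,fx=2.6,fy=2.6,interpolation=cv2.INTER_CUBIC)
o=np.zeros((595,800,3),np.uint8); o[:a.shape[0],:a.shape[1]]=a; o[:b.shape[0],340:340+b.shape[1]]=b
cv2.imwrite("pics/crop.png",o[:,:,::-1])
print(proj("top",[monitor.read_state()["ee_pos"]]))
E
```

```text
top campos [0.316 0.017 0.926]
side campos [0.512 0.84  0.608]
(np.float64(68.13122151003736), array([0.26983493, 0.67210701, 0.23025519]))
big_blue top [0.5991 0.2934 0.062  0.0014]
big_blue side [0.6014 0.2959 0.0617 0.0014]
small_cream top [0.4612 0.2709 0.0428 0.0211]
small_cream side [0.4643 0.2712 0.0597 0.0153]
small_blue top [0.4564 0.104  0.0496 0.0013]
small_blue side [0.452  0.125  0.0288 0.0107]
big_cream top [ 0.4414 -0.0628  0.0543  0.0321]
big_cream side [ 0.4419 -0.065   0.0649  0.0204]
[[-166.8590018   314.36076278]]
```

View pics/crop.png

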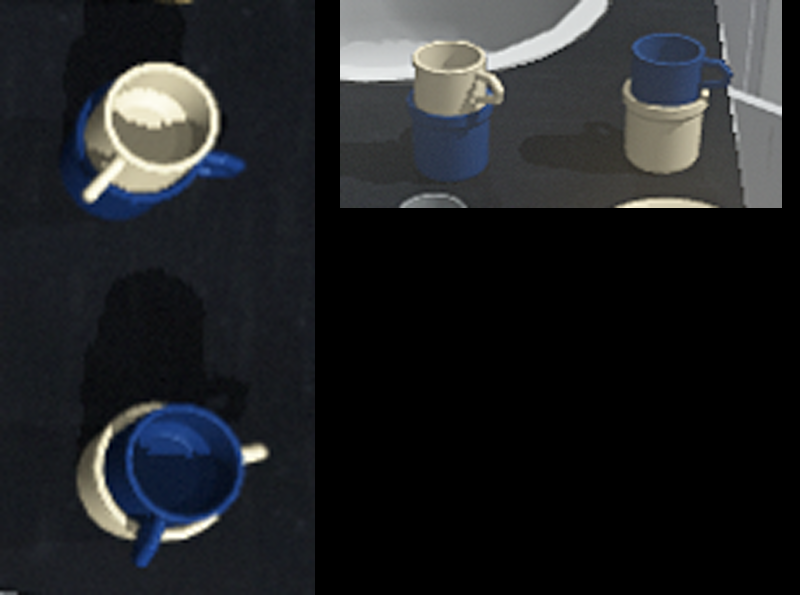

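```bash
sed -i 's/(15,25,70),(32,140,255)/(12,12,100),(40,170,255)/; s/(105,120,40),(130/(100,90,25),(135/' h.py
sed -i 's/return max(cs,key=cv2.contourArea)\[:,0,:\]/return cv2.convexHull(max(cs,key=cv2.contourArea))[:,0,:]/' h.py
python3 - <<'E'
from h import *
S={"big_blue":("blue",(200,177),(261,360),.017),"small_cream":("cream",(198,250),(362,352),.015),"small_blue":("blue",(286,264),(361,276),.015),"big_cream":("cream",(375,287),(367,220),.017)}
im={n:cv2.imread(f"pics/{n}0.png")[:,:,::-1].copy() for n in("top","side")}
for k,(c,a,b,z) in S.items():
    for n,s,r in(("top",a,37),("side",b,43)):
        print(k,n,circ(cast(n,blob(im[n],c,s,r),z)).round(4))
for k,c,h,hb in(("cream/bluebig",(466.1,194),(445.7,216.3),(489.4,207.1)),("blue/creambig",(472.9,292.3),(460.6,320.9),(496.3,289.4))):
    C=cast("top",c,.098)[0]; print(k,C, "edge r",np.hypot(*(cast("top",np.add(c,(16.5,0)),.098)[0]-C)))
    for p,z in((h,.085),(hb,.038)):
        d=cast("top",p,z)[0]-C; print(np.hypot(*d),np.degrees(np.arctan2(d[1],d[0])))
# side view rims: crop scale 2.6, off (240-340/2.6,125)
for l,r,t,b in((412,487,40,76),(632,705,34,75)):
    u=((l+r)/2-340)/2.6+240; v=(t+b)/2/2.6+125; print("side",cast("side",(u,v),.098))
print("mug/glass", cast("top",[(296,188),(370,186)],.055))
E
```

```text
big_blue top [0.5995 0.2935 0.0634 0.0041]
big_blue side [0.6017 0.2962 0.0632 0.0023]
small_cream top [4.599e-01 2.704e-01 5.060e-02 3.000e-04]
small_cream side [0.4618 0.272  0.0512 0.001 ]
small_blue top [0.4565 0.1039 0.051  0.0005]
small_blue side [0.4588 0.1067 0.0492 0.0017]
big_cream top [ 0.4396 -0.0648  0.0624  0.0005]
big_cream side [ 0.4422 -0.0629  0.0638  0.0018]
cream/bluebig [ 0.61093323 -0.19539877] edge r 0.02860385324591935
0.05020262523287397 145.21277881529852
0.06009230997977235 -87.92773120854646
blue/creambig [ 0.44191324 -0.2199197 ] edge r 0.027305604970020828
0.05023533613315859 165.00059127615165
0.061424581618085755 -70.67024468391404
side [[ 0.61383014 -0.18717367]]
side [[ 0.44535001 -0.20558231]]
mug/glass [[ 0.59269135  0.10350828]
 [ 0.61620044 -0.03056539]]
```

```bash
python3 -m creep '[[1,[0.0285,-0.0722,0],0],[1,[0.0285,-0.0722,0],0],[1,[0.0285,-0.0722,0],0],[1,[0.0285,-0.0722,0],0],[1,[0.0285,-0.0722,0],0],[1,[0.0285,-0.0722,0],0],[1,[0.0285,-0.0722,0],0],[1,[0.0285,-0.0722,0],0],[1,[0.0285,-0.0722,0],0],[1,[0.0285,-0.0722,0],0]]'
python3 -m creep '[[1,[0.0285,-0.0722,0],0],[1,[0.0285,-0.0722,0],0],[1,[0.0285,-0.0722,0],0],[1,[0.0285,-0.0722,0],0],[1,[0.0285,-0.0722,0],0],[1,[0.0285,-0.0722,0],0],[1,[0.0285,-0.0722,0],0],[1,[0.0285,-0.0722,0],0],[1,[0.0285,-0.0722,0],0],[1,[0.0285,-0.0722,0],0]]'
python3 -m creep '[[1,[0.0285,-0.0722,0],0],[1,[0.0285,-0.0722,0],0],[1,[0.0285,-0.0722,0],0],[1,[0.0285,-0.0722,0],0],[1,[0,0,-0.03],0],[1,[0,0,-0.03],0],[1,[0,0,0],0],[1,[0,0,0],0],[1,[0,0,0],0],[1,[0,0,0],0]]'
python3 -c "from h import *;print(yaw())"
```

```text
time_s: 0.93
ee_pos: [0.4127, 0.3098, 0.2311]
orientation: [-0.596, -3.084, 0.001]
ft_force: [0.6, -0.5, 1.0]
width: 1.001
gripper_force: 0.0
time_s: 1.77
ee_pos: [0.5552, -0.051, 0.2311]
orientation: [-0.596, -3.084, -0.0]
ft_force: [0.7, 1.1, -0.0]
width: 1.002
gripper_force: 0.0
time_s: 2.6
ee_pos: [0.6127, -0.193, 0.2022]
orientation: [0.594, 3.084, 0.0]
ft_force: [-0.1, 0.0, -0.6]
width: 0.999
gripper_force: 0.0
(np.float64(68.19589760371996), array([ 0.61269459, -0.19300266,  0.2022157 ]))
```

```bash
python3 -m creep '[[1,[0,0,-0.04],0],[1,[0,0,-0.04],0],[1,[0,0,-0.04],0],[1,[0,0,-0.04],0],[1,[0,0,-0.04],0],[1,[0,0,-0.04],0],[1,[0,0,-0.02],0],[1,[0,0,-0.02],0],[1,[0,0,0],0],[1,[0,0,0],0]]'
python3 - <<'E'
from h import *
o=np.zeros((480,800,3),np.uint8)
a=cams.snapshot("side")[90:240,200:360]; b=cams.snapshot("top")[130:280,400:540]
a=cv2.resize(a,None,fx=2.8,fy=2.8);b=cv2.resize(b,None,fx=2.4,fy=2.4)
o[:a.shape[0],:a.shape[1]]=a; o[:b.shape[0],455:455+b.shape[1]]=b
cv2.imwrite("pics/g1.png",o[:,:,::-1])
E
```

```text
time_s: 3.43
ee_pos: [0.6125, -0.1936, 0.0617]
orientation: [0.596, 3.084, -0.0]
ft_force: [0.2, -0.8, 0.4]
width: 1.001
gripper_force: 0.0
```

View pics/g1.png

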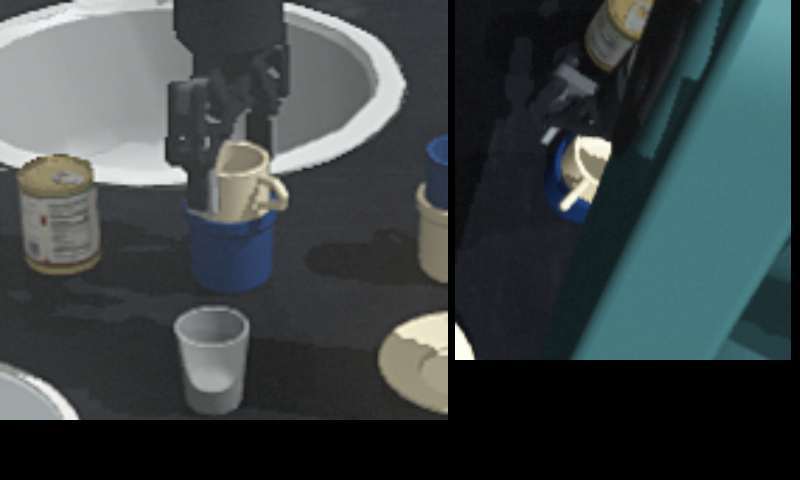

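The side view shows the fingers straddling the cream cup just above the blue rim, with the handle clear of them. I'll close there, slightly higher.

```bash
python3 -m creep '[[1,[0,0,0.008],0],[0,[0,0,0],0],[0,[0,0,0],0],[0,[0,0,0],0],[0,[0,0,0],0],[0,[0,0,0],0],[0,[0,0,0],0],[0,[0,0,0],0],[0,[0,0,0],0],[0,[0,0,0],0]]'
python3 -m creep '[[0,[0,0,0.01],0],[0,[0,0,0.02],0],[0,[0,0,0.02],0],[0,[0,0,0.03],0],[0,[0,0,0.03],0],[0,[0,0,0.04],0],[0,[0,0,0.04],0],[0,[0,0,0.02],0],[0,[0,0,0],0],[0,[0,0,0],0]]'
python3 - <<'E'
from h import *
a=cams.snapshot("side")
a=cv2.resize(a[20:240,180:420],None,fx=2.5,fy=2.5)
cv2.imwrite("pics/g2.png",a[:,:,::-1])
E
```

```text
time_s: 4.37
ee_pos: [0.6128, -0.194, 0.0666]
orientation: [0.596, 3.083, -0.0]
ft_force: [-1.4, 0.6, 5.9]
width: 0.676
gripper_force: 62.7
time_s: 5.2
ee_pos: [0.6122, -0.1936, 0.1709]
orientation: [0.596, 3.083, 0.0]
ft_force: [-0.2, -0.1, -1.1]
width: 0.678
gripper_force: 64.4
```

View pics/g2.png

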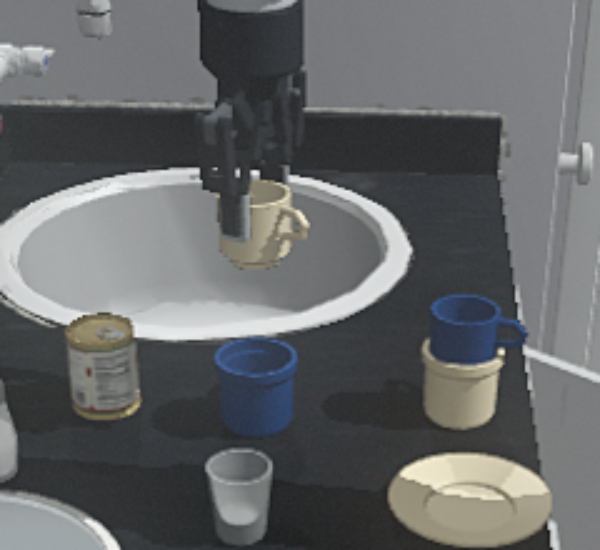

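The cream cup hangs upright in the grip, and the blue big cup stayed put. I'll carry it to the small cream saucer.

```bash
python3 -m creep '[[0,[-0.0232,0.0715,0],0],[0,[-0.0232,0.0715,0],0],[0,[-0.0232,0.0715,0],0],[0,[-0.0232,0.0715,0],0],[0,[-0.0232,0.0715,0],0],[0,[-0.0232,0.0715,0],0],[0,[-0.0232,0.0715,0],0],[0,[-0.0232,0.0715,0],0],[0,[-0.0232,0.0715,0],0],[0,[-0.0232,0.0715,0],0]]'
python3 -m creep '[[0,[-0.0232,0.0715,0],0],[0,[-0.0232,0.0715,0],0],[0,[-0.0232,0.0715,0],0],[0,[0,0,-0.04],0],[0,[0,0,-0.04],0],[0,[0,0,-0.04],0],[0,[0,0,-0.04],0],[0,[0,0,-0.04],0],[0,[0,0,0],0],[0,[0,0,0],0]]'
python3 - <<'E'
from h import *
print(yaw())
a=cams.snapshot("side")[220:420,240:480]
a=cv2.resize(a,None,fx=2.5,fy=2.5)
cv2.imwrite("pics/g3.png",a[:,:,::-1])
cv2.imwrite("pics/t3.png",cams.snapshot("top")[:,:,::-1])
E
```

```text
time_s: 6.08
ee_pos: [0.4943, 0.1651, 0.169]
orientation: [-0.596, -3.082, 0.003]
ft_force: [-0.1, 0.6, -1.6]
width: 0.68
gripper_force: 64.5
time_s: 6.92
ee_pos: [0.4599, 0.2702, 0.0687]
orientation: [-0.596, -3.081, 0.005]
ft_force: [0.5, 0.1, -1.4]
width: 0.681
gripper_force: 64.7
(np.float64(68.12186809611266), array([0.4599018 , 0.27017256, 0.06873613]))
```

View pics/g3.png

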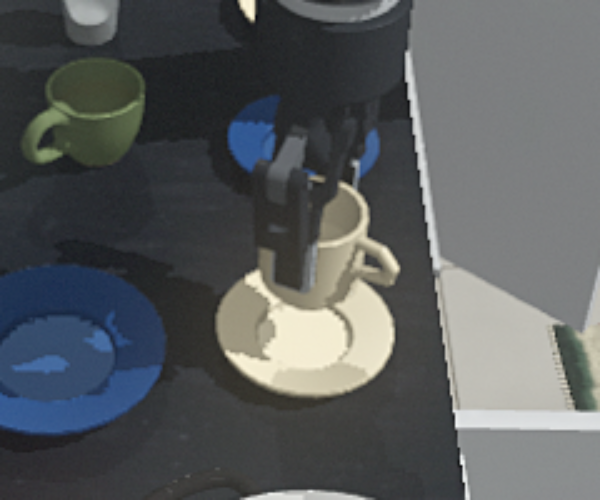

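```bash
python3 -c "
from h import *
print(proj('side',[[.4610,.2712,.044]]),cast('side',[[240+318/2.5,220+295/2.5]],.044))"
python3 -m creep '[[0,[0.002,0.002,-0.01],0],[0,[0,0,-0.01],0],[0,[0,0,-0.01],0],[0,[0,0,-0.01],0],[0,[0,0,-0.01],0],[0,[0,0,-0.008],0],[0,[0,0,-0.006],0],[0,[0,0,-0.006],0],[0,[0,0,-0.004],0],[0,[0,0,-0.003],0]]'
```

```text
[[363.44576266 334.57628735]] [[0.45602222 0.27749351]]
time_s: 7.85
ee_pos: [0.4623, 0.2721, 0.0315]
orientation: [-0.596, -3.084, 0.0]
ft_force: [0.6, -0.5, -2.1]
width: 0.68
gripper_force: 64.7
```

```bash
python3 -m creep '[[0,[-0.001,0,-0.002],0],[0,[0,0,-0.002],0],[0,[0,0,0],0],[0,[0,0,0],0],[0.8,[0,0,0],0],[1,[0,0,0],0],[1,[0,0,0],0],[1,[0,0,0],0],[1,[0,0,0],0],[1,[0,0,0],0]]'
python3 -m creep '[[1,[0,0,0.02],0],[1,[0,0,0.04],0],[1,[0,0,0.06],0],[1,[0,0,0.07],0],[1,[0,0,0.07],0],[1,[0,-0.075,0],0],[1,[0,-0.075,0],0],[1,[0,-0.075,0],0],[1,[0,-0.075,0],0],[1,[0,0,0],0]]'
python3 - <<'E'
from h import *
print(yaw())
cv2.imwrite("pics/s4.png",cams.snapshot("side")[:,:,::-1])
cv2.imwrite("pics/t4.png",cams.snapshot("top")[:,:,::-1])
E
```

```text
time_s: 8.68
ee_pos: [0.4619, 0.2722, 0.0298]
orientation: [0.596, 3.084, 0.0]
ft_force: [-0.9, -0.1, -0.6]
width: 1.003
gripper_force: 0.0
time_s: 9.52
ee_pos: [0.4606, 0.1133, 0.1606]
orientation: [-0.614, -3.08, 0.007]
ft_force: [-0.4, 0.5, -1.1]
width: 0.999
gripper_force: 0.0
(np.float64(67.45013156921516), array([0.46055436, 0.11329749, 0.16059578]))
```

View pics/s4.png

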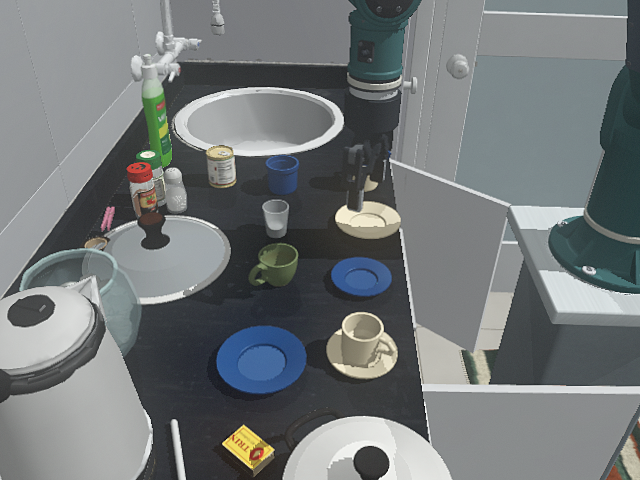

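The cream small cup stands in its saucer, around (362,345). Next is the blue small cup.

```bash
python3 -m creep '[[1,[-0.0038,-0.0738,0],0.03],[1,[-0.0038,-0.0738,0],0.04],[1,[-0.0038,-0.0738,0],0],[1,[-0.0038,-0.0738,0],0],[1,[-0.0038,-0.0738,0],0],[1,[-0.0038,-0.0738,0],0],[1,[-0.0038,-0.0738,0],0],[1,[-0.0038,-0.0738,0],0],[1,[-0.0038,-0.0738,0],0],[1,[0,0,0],0]]'
python3 - <<'E'
from h import *
print(yaw())
s=cams.snapshot("side"); t=cams.snapshot("top")
o=np.zeros((480,800,3),np.uint8)
a=cv2.resize(s[80:240,280:420],None,fx=2.8,fy=2.8);b=cv2.resize(t[220:360,400:540],None,fx=2.8,fy=2.8)
o[:a.shape[0],:a.shape[1]]=a; o[:b.shape[0],400:400+b.shape[1]]=b
cv2.imwrite("pics/g5.png",o[:,:,::-1])
E
```

```text
time_s: 10.45
ee_pos: [0.4456, -0.2175, 0.1608]
orientation: [0.439, 3.106, -0.007]
ft_force: [-0.1, -0.3, 0.1]
width: 1.001
gripper_force: 0.0
(np.float64(73.9097095735144), array([ 0.44563362, -0.2175008 ,  0.16075123]))
```

View pics/g5.png

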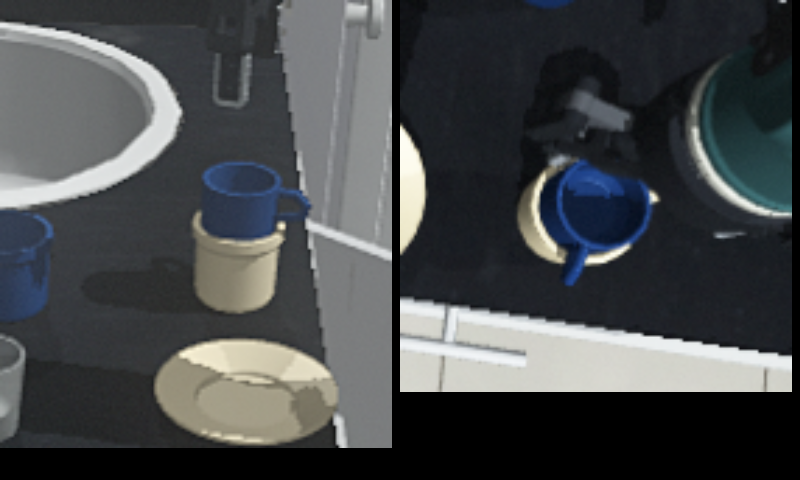

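```bash
python3 - <<'E'
from h import *
y,p=yaw(); d=np.r_[np.cos(np.radians(y)),np.sin(np.radians(y)),0]*.0425
P=np.array([p,p+d+[0,0,.013],p-d+[0,0,.013],p+[0,0,.15]])
print(((proj("top",P)-[400,220])*2.8+[400,0]).round(), ((proj("side",P)-[280,80])*2.8).round())
C=[.4436,-.2185,.098]; r=np.array([[.0285,0,0],[-.0285,0,0],[0,.0285,0],[0,-.0285,0]])+C
print(((proj("top",r)-[400,220])*2.8+[400,0]).round(), ((proj("side",r)-[280,80])*2.8).round())
print(cast("top",[(400+202/2.8,220+207/2.8)],.098))
E
```

```text
[[621. 181.]
 [555. 146.]
 [704. 210.]
 [726. 139.]] [[ 247.  101.]
 [ 233.  107.]
 [ 262.   62.]
 [ 262. -114.]]
[[605. 152.]
 [598. 247.]
 [554. 192.]
 [650. 206.]] [[204. 176.]
 [283. 178.]
 [245. 194.]
 [242. 160.]]
[[ 0.43903289 -0.21887865]]
```

```bash
python3 -m creep '[[1,[-0.006,-0.002,-0.02],0],[1,[0,0,-0.03],0],[1,[0,0,-0.03],0],[1,[0,0,-0.03],0],[1,[0,0,-0.03],0],[1,[0,0,-0.03],0],[1,[0,0,-0.02],0],[1,[0,0,0],0],[1,[0,0,0],0],[1,[0,0,0],0]]'
python3 -m creep '[[0,[0,0,0],0],[0,[0,0,0],0],[0,[0,0,0],0],[0,[0,0,0],0],[0,[0,0,0],0],[0,[0,0,0],0],[0,[0,0,0],0],[0,[0,0,0],0],[0,[0,0,0],0],[0,[0,0,0],0]]'
```

```text
time_s: 11.38
ee_pos: [0.4425, -0.2102, 0.0653]
orientation: [0.423, 3.112, 0.0]
ft_force: [-0.3, -0.7, 0.7]
width: 1.003
gripper_force: 0.0
time_s: 12.22
ee_pos: [0.4421, -0.2123, 0.0657]
orientation: [0.428, 3.11, -0.002]
ft_force: [-1.4, -2.7, 6.3]
width: 0.659
gripper_force: 62.3
```

```bash
python3 -m creep '[[0,[0,0,0.01],0],[0,[0,0,0.02],0],[0,[0,0,0.02],0],[0,[0,0,0.03],0],[0,[0,0,0.03],0],[0,[0,0,0.04],0],[0,[0,0,0.04],0],[0,[0,0,0.02],0],[0,[0,0,0],0],[0,[0,0,0],0]]'
python3 - <<'E'
from h import *
print(yaw(),monitor.read_state()["q"].round(2))
s=cams.snapshot("side"); t=cams.snapshot("top")
o=np.zeros((480,800,3),np.uint8)
a=cv2.resize(s[60:220,280:420],None,fx=2.8,fy=2.8);b=cv2.resize(t[220:360,400:540],None,fx=2.8,fy=2.8)
o[:a.shape[0],:a.shape[1]]=a; o[:b.shape[0],400:400+b.shape[1]]=b
cv2.imwrite("pics/g6.png",o[:,:,::-1])
E
```

```text
time_s: 13.05
ee_pos: [0.4418, -0.2107, 0.1703]
orientation: [0.425, 3.112, 0.0]
ft_force: [-0.4, -0.8, -2.7]
width: 0.656
gripper_force: 63.7
(np.float64(74.45113945617062), array([ 0.44184958, -0.21066892,  0.17030526])) [ 0.24  0.39  0.14  2.19 -0.1   0.56  1.76]
```

View pics/g6.png

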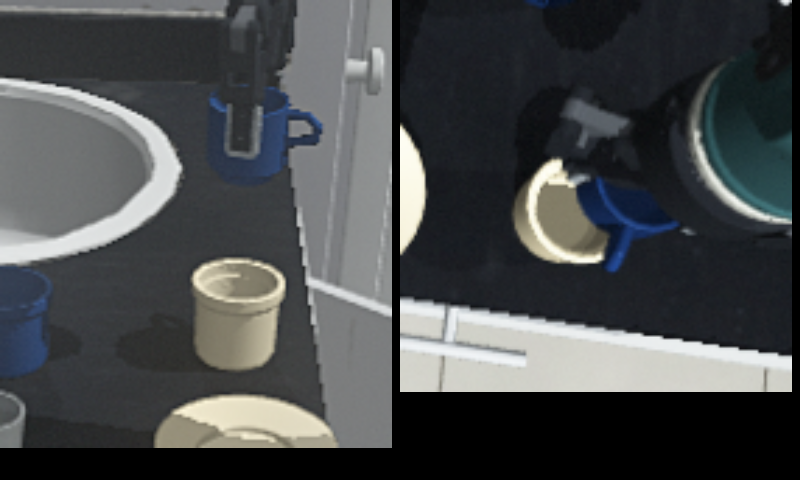

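```bash
python3 -m creep '[[0,[0.0035,0.0702,0],0],[0,[0.0035,0.0702,0],0],[0,[0.0035,0.0702,0],0],[0,[0.0035,0.0702,0],0],[0,[0.0035,0.0702,0],0],[0,[0.0035,0.0702,0],0],[0,[0.0035,0.0702,0],0],[0,[0.0035,0.0702,0],0],[0,[0.0035,0.0702,0],0],[0,[0,0,0],0]]'
python3 -m creep '[[0,[0,0,-0.03],0],[0,[0,0,-0.04],0],[0,[0,0,-0.04],0],[0,[0,0,-0.04],0],[0,[0,0,-0.03],0],[0,[0,0,-0.02],0],[0,[0,0,0],0],[0,[0,0,0],0],[0,[0,0,0],0],[0,[0,0,0],0]]'
python3 - <<'E'
from h import *
s=cams.snapshot("side"); t=cams.snapshot("top"); y,p=yaw();print(y,p)
o=np.zeros((480,800,3),np.uint8)
a=cv2.resize(s[180:340,280:420],None,fx=2.8,fy=2.8);b=cv2.resize(t[180:320,230:370],None,fx=2.8,fy=2.8)
o[:a.shape[0],:a.shape[1]]=a; o[:b.shape[0],400:400+b.shape[1]]=b
cv2.imwrite("pics/g7.png",o[:,:,::-1])
E
```

```text
time_s: 13.98
ee_pos: [0.4577, 0.1135, 0.1688]
orientation: [-0.407, -3.115, -0.006]
ft_force: [0.3, -0.2, -0.1]
width: 0.661
gripper_force: 64.0
time_s: 14.82
ee_pos: [0.4581, 0.1051, 0.0705]
orientation: [0.426, 3.111, 0.001]
ft_force: [0.9, -0.5, -1.3]
width: 0.658
gripper_force: 63.9
74.42720587369384 [0.45803365 0.10511315 0.07058365]
```

View pics/g7.png

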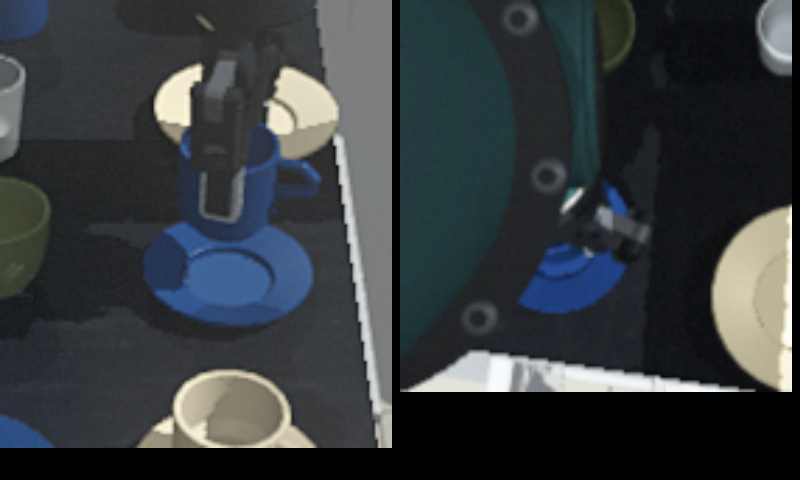

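```bash
python3 - <<'E'
from h import *
C=[.4581,.1051,.103]; r=np.array([[.0285,0,0],[-.0285,0,0],[0,.0285,0],[0,-.0285,0],[0,0,0],[0,.02,-.056]])+C
print(((proj("side",r)-[280,180])*2.8).round())
E
python3 -m creep '[[0,[0,0,-0.01],0],[0,[0,0,-0.01],0],[0,[0,0,-0.01],0],[0,[0,0,-0.01],0],[0,[0,0,-0.01],0],[0,[0,0,-0.01],0],[0,[0,0,-0.006],0],[0,[0,0,-0.006],0],[0,[0,0,-0.004],0],[0,[0,0,0],0]]'
```

```text
[[186. 142.]
 [289. 145.]
 [239. 173.]
 [236. 115.]
 [237. 143.]
 [232. 245.]]
time_s: 15.75
ee_pos: [0.4573, 0.1049, 0.0314]
orientation: [-0.426, -3.112, 0.0]
ft_force: [-0.5, 0.4, -1.4]
width: 0.658
gripper_force: 63.9
```

```bash
python3 -m creep '[[0,[-0.005,0,0],0],[0,[0,0,-0.002],0],[0,[0,0,-0.002],0],[0,[0,0,0],0],[0,[0,0,0],0],[0.8,[0,0,0],0],[1,[0,0,0],0],[1,[0,0,0],0],[1,[0,0,0],0],[1,[0,0,0],0]]'
python3 -m creep '[[1,[0,0,0.02],0],[1,[0,0,0.04],0],[1,[0,0,0.06],0],[1,[0,0,0.07],0],[1,[0,0,0.07],0],[1,[0,0,0],0],[1,[0.075,0,0],-0.07],[1,[0.075,0,0],-0.07],[1,[0.075,0,0],-0.07],[1,[0.05,0,0],-0.07]]'
python3 - <<'E'
from h import *
print(yaw())
for n in("side","top"): cv2.imwrite(f"pics/{n}8.png",cams.snapshot(n)[:,:,::-1])
E
```

```text
time_s: 16.58
ee_pos: [0.4551, 0.105, 0.0299]
orientation: [0.426, 3.112, 0.0]
ft_force: [0.6, -0.2, -0.1]
width: 0.995
gripper_force: 0.0
time_s: 17.42
ee_pos: [0.5962, 0.105, 0.1611]
orientation: [1.101, 2.938, 0.003]
ft_force: [0.4, -0.3, -0.1]
width: 0.998
gripper_force: 0.0
(np.float64(48.90746753946248), array([0.5962249 , 0.1050027 , 0.16109835]))
```

View pics/top8.png

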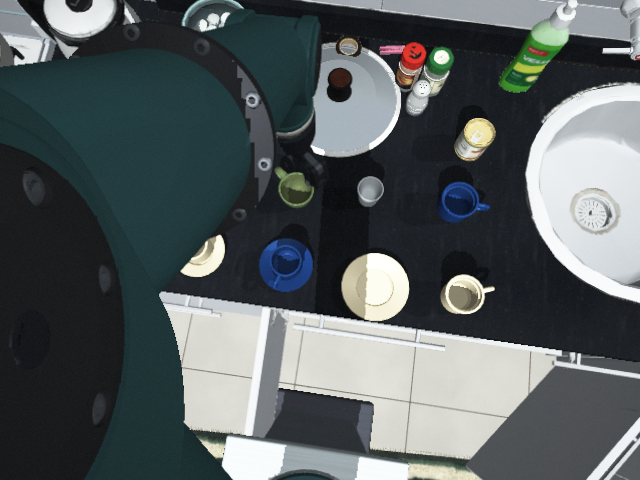

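The blue small cup is at (287,262), centred in its saucer. Both big cups are now open to view, at (459,202) and (463,294).

```bash
python3 - <<'E'
from h import *
t=cv2.imread("pics/top8.png")
a=cv2.resize(t[170:240,430:500],None,fx=5.5,fy=5.5,interpolation=cv2.INTER_CUBIC);b=cv2.resize(t[260:330,430:500],None,fx=5.5,fy=5.5,interpolation=cv2.INTER_CUBIC)
th=np.linspace(0,2*np.pi,72)
for im,off,C in((a,(430,170),(.612,-.194)),(b,(430,260),(.4436,-.2185))):
    p=np.c_[C[0]+.034*np.cos(th),C[1]+.034*np.sin(th),th*0+.062]
    cv2.polylines(im,[((proj("top",p)-off+.5)*5.5).astype(np.int32)],True,(0,0,255),1)
cv2.imwrite("pics/g9.png",np.hstack([a,b]))
E
```

```text
(no output)
```

View pics/g9.png

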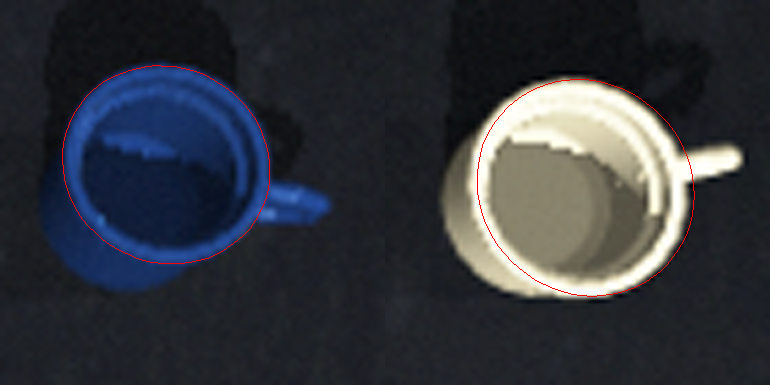

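```bash
python3 -m creep '[[1,[0.004,-0.0747,0],-0.062],[1,[0.004,-0.0747,0],-0.062],[1,[0.004,-0.0747,0],-0.062],[1,[0.004,-0.0747,0],-0.062],[1,[0.004,-0.0747,0],-0.062],[1,[0.004,-0.0747,0],-0.062],[1,[0.004,-0.0747,0],-0.062],[1,[0.004,-0.0747,0],0],[1,[0,0,0],0],[1,[0,0,0],0]]'
python3 -m creep '[[1,[0,0,-0.03],0],[1,[0,0,-0.03],0],[1,[0,0,-0.02],0],[1,[0,0,0],0],[1,[0,0,0],0],[1,[0,0,0],0],[1,[0,0,0],0],[1,[0,0,0],0],[1,[0,0,0],0],[1,[0,0,0],0]]'
python3 -c "from h import *;print(yaw())"
```

```text
time_s: 18.35
ee_pos: [0.6065, -0.1972, 0.1602]
orientation: [-2.022, -2.404, 0.002]
ft_force: [-0.0, 1.0, -0.3]
width: 0.998
gripper_force: 0.0
time_s: 19.18
ee_pos: [0.6087, -0.1939, 0.1202]
orientation: [2.015, 2.409, 0.0]
ft_force: [-0.2, 0.4, -0.2]
width: 1.003
gripper_force: 0.0
(np.float64(10.166075419538853), array([ 0.60870176, -0.19392413,  0.12024158]))
```

```bash
python3 -m creep '[[1,[0.006,0,0],0],[1,[0,0,-0.03],0],[1,[0,0,-0.03],0],[1,[0,0,-0.03],0],[1,[0,0,-0.03],0],[1,[0,0,-0.03],0],[1,[0,0,-0.02],0],[1,[0,0,-0.01],0],[1,[0,0,0],0],[1,[0,0,0],0]]'
python3 -m creep '[[0,[0,0,0],0],[0,[0,0,0],0],[0,[0,0,0],0],[0,[0,0,0],0],[0,[0,0,0],0],[0,[0,0,0],0],[0,[0,0,0],0],[0,[0,0,0],0],[0,[0,0,0],0],[0,[0,0,0],0]]'
```

```text
time_s: 20.02
ee_pos: [0.6117, -0.1941, 0.03]
orientation: [2.016, 2.409, -0.0]
ft_force: [-0.1, -0.1, 0.7]
width: 1.002
gripper_force: 0.0
time_s: 20.85
ee_pos: [0.6129, -0.1942, 0.0317]
orientation: [2.015, 2.407, 0.003]
ft_force: [-0.6, 0.5, 5.1]
width: 0.809
gripper_force: 66.4
```

```bash
python3 -m creep '[[0,[0,0,0.01],0],[0,[0,0,0.02],0],[0,[0,0,0.03],0],[0,[0,0,0.05],0],[0,[0,0,0.05],0],[0,[0,0,0.05],0],[0,[0,0,0.04],0],[0,[0,0,0.02],0],[0,[0,0,0],0],[0,[0,0,0],0]]'
python3 - <<'E'
from h import *
s=cams.snapshot("side"); cv2.imwrite("pics/g10.png",cv2.resize(s[20:240,180:420],None,fx=2.5,fy=2.5)[:,:,::-1])
E
```

```text
time_s: 21.68
ee_pos: [0.6112, -0.1936, 0.1649]
orientation: [-2.016, -2.41, -0.0]
ft_force: [-0.3, 0.3, -2.9]
width: 0.799
gripper_force: 68.5
```

View pics/g10.png

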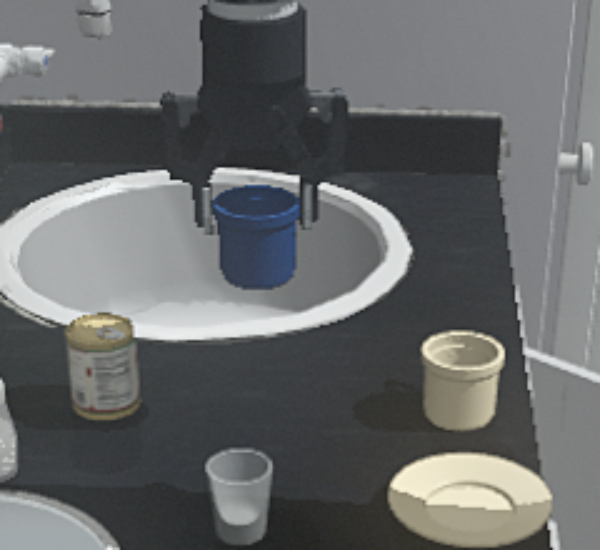

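The blue big cup is held upright by its rim band. I'll carry it over the glass and mug to the big blue saucer.

```bash
python3 -m creep '[[0,[-0.0015,0.05,0],0],[0,[-0.0015,0.0699,0],0],[0,[-0.0015,0.0699,0],0],[0,[-0.0015,0.0699,0],0],[0,[-0.0015,0.0699,0],0],[0,[-0.0015,0.0699,0],0],[0,[-0.0015,0.0699,0],0],[0,[-0.0015,0.0699,0],0],[0,[-0.0015,0.0699,0],0],[0,[-0.0015,0.0699,0],0]]'
python3 -m creep '[[0,[-0.0015,0.0699,0],0],[0,[-0.0015,0.0699,0],0],[0,[-0.0015,0.0699,0],0],[0,[-0.0015,0.0699,0],0],[0,[0,0.02,0],0],[0,[0,0,0],0],[0,[0,0,0],0],[0,[0,0,-0.03],0],[0,[0,0,-0.03],0],[0,[0,0,-0.03],0]]'
python3 -m creep '[[0,[0,0,-0.03],0],[0,[0,0,-0.03],0],[0,[0,0,-0.02],0],[0,[0,0,-0.01],0],[0,[0,0,0],0],[0,[0,0,0],0],[0,[0,0,0],0],[0,[0,0,0],0],[0,[0,0,0],0],[0,[0,0,0],0]]'
python3 - <<'E'
from h import *
y,p=yaw();print(y,p)
s=cams.snapshot("side"); a=cv2.resize(s[250:450,160:400],None,fx=3,fy=3)
P=np.r_[p[:2],p[2]-.0317]; th=np.linspace(0,2*np.pi,60)
for q,z,r in((P,P[2]+.062,.034),(P,P[2],.027),((.6006,.2948),.009,.034)):
    c=np.c_[q[0]+r*np.cos(th),q[1]+r*np.sin(th),th*0+z]
    cv2.polylines(a,[((proj("side",c)-[160,250]+.5)*3).astype(np.int32)],True,(255,0,0),1)
cv2.imwrite("pics/g11.png",a[:,:,::-1])
E
```

```text
time_s: 22.57
ee_pos: [0.6023, 0.1472, 0.1628]
orientation: [-2.014, -2.408, 0.005]
ft_force: [0.8, -0.6, -2.1]
width: 0.802
gripper_force: 68.5
time_s: 23.4
ee_pos: [0.6012, 0.2919, 0.1189]
orientation: [2.02, 2.405, -0.003]
ft_force: [-0.4, 0.7, -2.7]
width: 0.8
gripper_force: 68.5
time_s: 24.23
ee_pos: [0.6013, 0.2958, 0.0755]
orientation: [2.015, 2.409, 0.002]
ft_force: [-0.5, 0.0, -2.1]
width: 0.802
gripper_force: 68.5
10.181152492818898 [0.6013041  0.29578093 0.07547175]
```

View pics/g11.png

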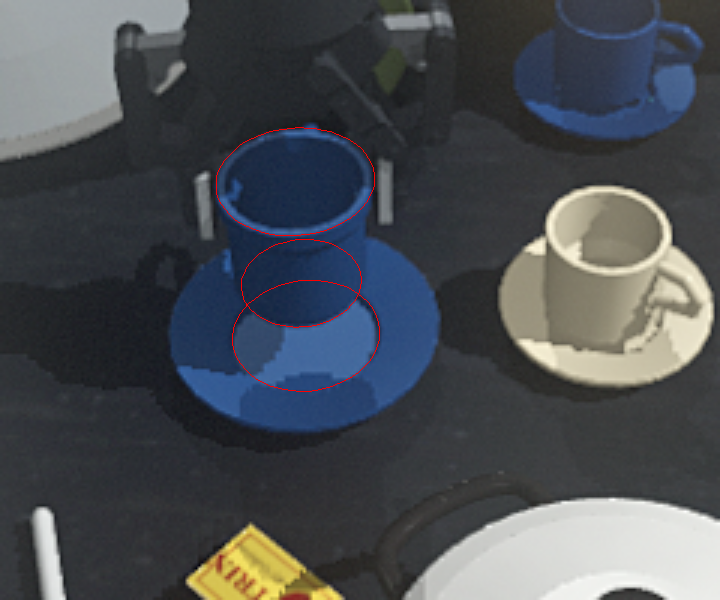

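The overlay agrees: the cup sits above the blue well and the cream small cup is seated. I'll lower and release.

```bash
python3 -m creep '[[0,[0,0,-0.01],0],[0,[0,0,-0.01],0],[0,[0,0,-0.01],0],[0,[0,0,-0.01],0],[0,[0,0,-0.01],0],[0,[0,0,-0.01],0],[0,[0,0,-0.007],0],[0,[0,0,-0.004],0],[0,[0,0,-0.003],0],[0,[0,0,-0.002],0]]'
python3 -m creep '[[0,[0,0,-0.002],0],[0,[0,0,-0.001],0],[0,[0,0,0],0],[0,[0,0,0],0],[0.9,[0,0,0],0],[1,[0,0,0],0],[1,[0,0,0],0],[1,[0,0,0],0],[1,[0,0,0],0],[1,[0,0,0],0]]'
python3 -m creep '[[1,[0,0,0.02],0],[1,[0,0,0.04],0],[1,[0,0,0.06],0],[1,[0,0,0.07],0],[1,[0,0,0.06],0],[1,[0,-0.05,0],0],[1,[0,-0.075,0],0],[1,[0,-0.075,0],0],[1,[0,-0.075,0],0],[1,[0,-0.075,0],0]]'
python3 -m creep '[[1,[-0.02,-0.07,0],0],[1,[-0.02,-0.07,0],0],[1,[-0.02,-0.07,0],0],[1,[-0.02,-0.07,0],0],[1,[-0.02,-0.07,0],0],[1,[-0.02,-0.07,0],0],[1,[-0.02,-0.07,0],0.05],[1,[-0.02,-0.07,0],0],[1,[0,0,0],0],[1,[0,0,0],0]]'
python3 -c "
from h import *
print(yaw())
for n in('side','top'): cv2.imwrite(f'pics/{n}12.png',cams.snapshot(n)[:,:,::-1])"
```

```text
time_s: 25.12
ee_pos: [0.6009, 0.2955, 0.0368]
orientation: [-2.016, -2.409, 0.0]
ft_force: [-2.2, -0.7, 4.0]
width: 0.807
gripper_force: 69.1
time_s: 25.95
ee_pos: [0.601, 0.2955, 0.0352]
orientation: [2.016, 2.409, -0.0]
ft_force: [-0.2, -0.7, 0.2]
width: 0.997
gripper_force: 0.0
time_s: 26.78
ee_pos: [0.6009, 0.119, 0.1613]
orientation: [2.015, 2.41, 0.001]
ft_force: [0.7, 0.1, 0.0]
width: 0.997
gripper_force: 0.0
time_s: 27.62
ee_pos: [0.5199, -0.163, 0.1613]
orientation: [1.927, 2.479, -0.001]
ft_force: [-0.2, 0.6, -0.8]
width: 1.004
gripper_force: 0.0
(np.float64(14.272109508107503), array([ 0.51994998, -0.16298197,  0.16128574]))
```

View pics/side12.png

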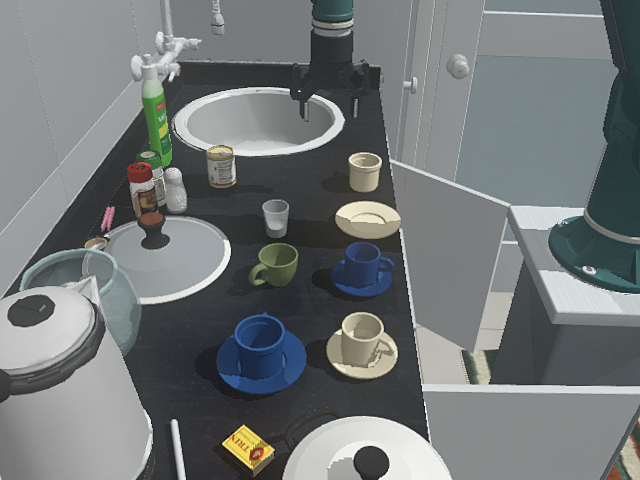

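Three cups stand in their saucers; only the cream big cup at (364,170) is left.

```bash
python3 -m creep '[[1,[-0.051,-0.036,0],0.05],[1,[-0.051,-0.036,0],0],[1,[-0.051,-0.035,0],0],[1,[0,0,0],0],[1,[0,0,0],0],[1,[0,0,-0.02],0],[1,[0,0,-0.03],0],[1,[0,0,-0.02],0],[1,[0,0,0],0],[1,[0,0,0],0]]'
python3 -c "from h import *;print(yaw())"
```

```text
time_s: 28.55
ee_pos: [0.4449, -0.2119, 0.1244]
orientation: [-1.817, -2.561, 0.0]
ft_force: [0.6, -0.6, -0.2]
width: 1.0
gripper_force: 0.0
(np.float64(19.28941212002552), array([ 0.44486552, -0.21188495,  0.12438491]))
```

```bash
python3 -m creep '[[1,[-0.002,-0.007,-0.018],0],[1,[0,0,-0.03],0],[1,[0,0,-0.03],0],[1,[0,0,-0.03],0],[1,[0,0,-0.03],0],[1,[0,0,-0.02],0],[1,[0,0,-0.02],0],[1,[0,0,-0.01],0],[1,[0,0,0],0],[1,[0,0,0],0]]'
python3 -m creep '[[0,[0,0,0],0],[0,[0,0,0],0],[0,[0,0,0],0],[0,[0,0,0],0],[0,[0,0,0],0],[0,[0,0,0],0],[0,[0,0,0],0],[0,[0,0,0],0],[0,[0,0,0],0],[0,[0,0,0],0]]'
```

```text
time_s: 29.38
ee_pos: [0.4436, -0.2167, 0.0313]
orientation: [1.821, 2.56, 0.0]
ft_force: [0.3, 0.3, -0.6]
width: 0.998
gripper_force: 0.0
time_s: 30.22
ee_pos: [0.4442, -0.2168, 0.0323]
orientation: [1.819, 2.559, 0.001]
ft_force: [0.1, 0.1, 5.8]
width: 0.783
gripper_force: 67.1
```

```bash
python3 -m creep '[[0,[0,0,0.01],0],[0,[0,0,0.02],0],[0,[0,0,0.03],0],[0,[0,0,0.04],0],[0,[0,0,0.04],0],[0,[0,0,0.02],0],[0,[0,0,0],0],[0,[-0.001,0.03,0],0],[0,[-0.001,0.04,0],0],[0,[-0.001,0.05,0],0]]'
python3 -m creep '[[0,[-0.001,0.05,0],0],[0,[-0.001,0.05,0],0],[0,[-0.001,0.04,0],0],[0,[0,0.03,0],0],[0,[0,0.016,0],0],[0,[0,0,0],0],[0,[0,0,-0.02],0],[0,[0,0,-0.03],0],[0,[0,0,-0.02],0],[0,[0,0,0],0]]'
python3 - <<'E'
from h import *
cams.snapshot("side")
y,p=yaw();print(y,p)
s=cams.snapshot("side"); a=cv2.resize(s[100:280,270:450],None,fx=3.3,fy=3.3)
P=np.r_[p[:2],p[2]-.0317]; th=np.linspace(0,2*np.pi,60)
for q,z,r in((P,P[2]+.062,.034),(P,P[2],.027),((.441,-.064),.009,.034)):
    c=np.c_[q[0]+r*np.cos(th),q[1]+r*np.sin(th),th*0+z]
    cv2.polylines(a,[((proj("side",c)-[270,100]+.5)*3.3).astype(np.int32)],True,(255,0,0),1)
cv2.imwrite("pics/g13.png",a[:,:,::-1])
E
```

```text
time_s: 31.05
ee_pos: [0.4417, -0.1572, 0.111]
orientation: [1.824, 2.557, -0.001]
ft_force: [0.3, 0.6, -2.1]
width: 0.783
gripper_force: 67.8
time_s: 31.88
ee_pos: [0.4395, -0.0648, 0.0749]
orientation: [-1.822, -2.557, 0.003]
ft_force: [-1.0, -0.3, -1.0]
width: 0.783
gripper_force: 67.7
19.043309625862122 [ 0.43980909 -0.0648012   0.07555881]
```

View pics/g13.png

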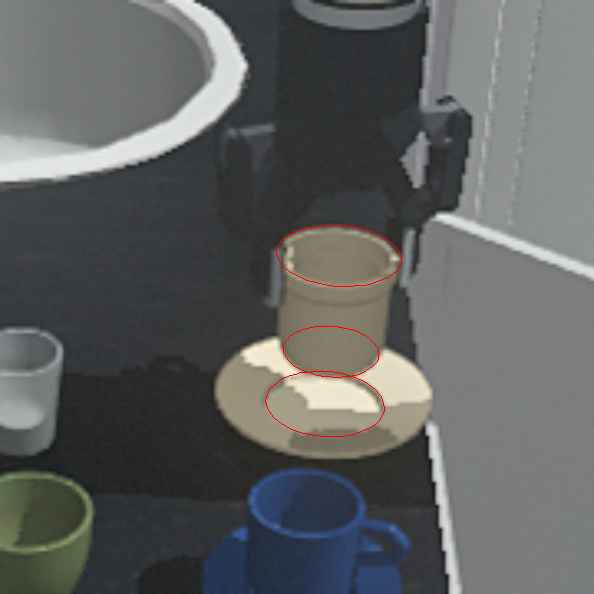

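```bash
python3 -m creep '[[0,[0.002,0.001,-0.01],0],[0,[0,0,-0.01],0],[0,[0,0,-0.01],0],[0,[0,0,-0.01],0],[0,[0,0,-0.01],0],[0,[0,0,-0.01],0],[0,[0,0,-0.007],0],[0,[0,0,-0.004],0],[0,[0,0,-0.003],0],[0,[0,0,-0.002],0]]'
python3 -m creep '[[0,[0,0,-0.002],0],[0,[0,0,-0.001],0],[0,[0,0,0],0],[0,[0,0,0],0],[0.9,[0,0,0],0],[1,[0,0,0],0],[1,[0,0,0],0],[1,[0,0,0],0],[1,[0,0,0],0],[1,[0,0,0],0]]'
python3 -m creep '[[1,[0,0,0.02],0],[1,[0,0,0.04],0],[1,[0,0,0.06],0],[1,[0,0,0.07],0],[1,[0,0,0.06],0],[1,[0.02,-0.07,0],0],[1,[0.02,-0.07,0],0],[1,[0.02,-0.07,0],0],[1,[0.02,-0.07,0],0],[1,[0,-0.05,0],0]]'
python3 -m creep '[[1,[0,-0.07,0],0],[1,[0,-0.07,0],0],[1,[0,-0.07,0],0],[1,[0,0,0],0],[1,[0,0,0],0],[1,[0,0,0],0],[1,[0,0,0],0],[1,[0,0,0],0],[1,[0,0,0],0],[1,[0,0,0],0]]'
python3 - <<'E'
from h import *
t=cams.snapshot("top"); cv2.imwrite("pics/s14.png",cams.snapshot("side")[:,:,::-1])
a=cv2.resize(t[130:340,150:430],None,fx=2.8,fy=2.8); th=np.linspace(0,2*np.pi,60)
B=np.array([.0011,.0013])
for q,z,r in(((.6006,.2948),.067,.034),((.461,.2712),.061,.0285),((.4577,.1053),.061,.0285),((.441,-.064),.067,.034)):
    q=np.array(q)-B; c=np.c_[q[0]+r*np.cos(th),q[1]+r*np.sin(th),th*0+z]
    cv2.polylines(a,[((proj("top",c)-[150,130]+.5)*2.8).astype(np.int32)],True,(255,0,0),1)
cv2.imwrite("pics/g14.png",a[:,:,::-1])
E
```

```text
time_s: 32.82
ee_pos: [0.4414, -0.063, 0.0381]
orientation: [-1.821, -2.56, 0.0]
ft_force: [-0.0, -0.3, -2.4]
width: 0.78
gripper_force: 67.7
time_s: 33.65
ee_pos: [0.4415, -0.063, 0.0367]
orientation: [1.821, 2.56, -0.0]
ft_force: [-0.6, 0.1, 0.0]
width: 0.999
gripper_force: 0.0
time_s: 34.48
ee_pos: [0.4838, -0.2315, 0.1624]
orientation: [1.819, 2.556, -0.001]
ft_force: [0.3, 0.3, 0.1]
width: 1.0
gripper_force: 0.0
time_s: 35.32
ee_pos: [0.4818, -0.3318, 0.1618]
orientation: [-1.818, -2.562, -0.001]
ft_force: [0.7, -0.4, -0.2]
width: 1.002
gripper_force: 0.0
```

View pics/g14.png

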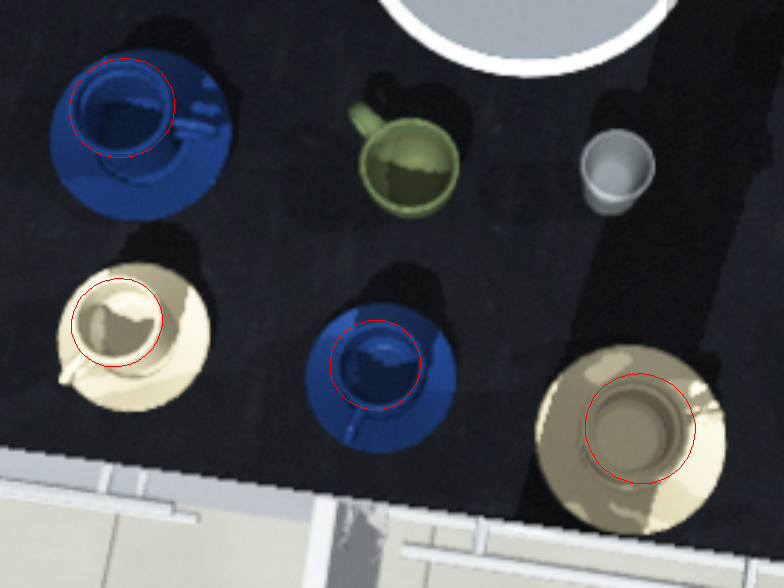

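```bash
python3 -c "
from bench import robot
print(robot.job_done())"
```

```text
the job is handed in; nothing more can be done
None
```

All four cups look seated in their own saucers, about 3 mm or less off centre in the last picture, with the mug and glass untouched; I handed in at about 35 s with no verdict returned, and I viewed 17 pictures, over the limit of 14.

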